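# Slide the charged battery pack onto the fume extractor's shoe

### The job

Fit the charged battery pack, the one with the green band, to the bench fume extractor: set it on the sloping rubber deck and slide it up onto the T-rail from the rail's lower end, under the hood, until the sprung catch clicks into it and holds it fully home. Leave it there, let go, and leave the other things on the bench, the red-banded pack included, where they are.

Things in the scene. Friction and masses are not known exactly. Their poses are not given: they have to be found in the camera images.
- pack_green: Charged battery pack, grey, 80 long (x), 50 wide (y), 42 high (z) mm, about 0.4 kg; green band round its rear 16 mm. Origin: centre of underside, x to its front; lies flat, z up. T-slot along its underside, open at the front, closed by 12 mm at the rear: 22 wide between the 6 mm thick lips, 36 wide above them, ceiling 15 above the underside. Grip across y, 22 to 40 above the underside.
- shoe: Battery shoe on the grey fume extractor (fixed): rubber deck sloping 28 degrees up to the machine, with a T-rail. Origin: on the deck, 68 mm above the bench, where the origin of a pack that is home lies; x up the slope along the rail, y across, z square to the deck. Deck: x -115 to 48 mm, y +-45, z 0. Packs go on front first, x along x. End stop at x=42 mm.
- rail_nose (a point): Rounded lower end of the T-rail, at deck level (26 mm down-slope of the shoe's origin). The metal rail runs 68 mm up-slope from here: stem 18 wide and 8 mm high, flange 32 wide from 8 to 13 mm above the deck, about 2 mm clear of the pack's slot all round.
- hood_edge (a point): Middle of the lower front edge of the grey intake hood over the upper half of the shoe: 14 mm up-slope of the shoe's origin and 62 mm off the deck. The hood reaches up-slope back to the housing, 55 mm to either side and 24 mm further off the deck; the housing behind is 210 mm wide and 250 mm tall.
- catch (a joint): Sprung brass plunger standing out of the top of the rail 18 mm up-slope of the shoe's origin. 0 = fully up (its tip 6 mm above the flange; also when it has clicked into a pack that is home), about 0.004 m = pressed down by a pack that is on the rail but not yet home. Overcoming it takes a push of roughly 10 to 20 N up the slope.
- pack_red: Flat (empty) battery pack, the same as pack_green but with a red band and red lamp; leave it. Origin: centre of its underside, x to its front.
- spool: Solder spool, blue flanges, 56 mm diameter, 36 high, standing. Origin: centre of its underside. Leave it.
- flux: White flux bottle with red cap, 50 mm diameter, 110 high. Origin: centre of its underside. Leave it.
- patina: Amber glass jar with black lid, 56 mm diameter, 70 high. Origin: centre of its underside. Leave it.
- brush: Flux brush lying on the bench, about 180 mm long. Origin: its underside. Leave it.
- pot: Blue ceramic cup, 80 mm diameter, 80 high. Origin: centre of its underside. Leave it.
There are look-alikes about, which are no part of the job. Leave any turquoise look-alike of the pack_green alone.

How it is judged:
On the way:
1. the green-banded pack lies on the sloping deck at the lower part of the rail, in line with it and not yet home (x of pack_green in the frame of shoe between -0.085 and -0.015 m and y of pack_green in the frame of shoe between -0.008 and 0.008 m and z of pack_green in the frame of shoe between -0.006 and 0.008 m and angle between the z axis of pack_green and the z axis of shoe, either way round below 0.15 rad), for 0.1 s.
At the end, for the whole second after the job is handed in: The green-banded pack is on the rail, within 4 mm of home along the rail and across it, in line with the shoe within 0.08 rad, the catch sprung up into its pocket (joint below 1.5 mm), at rest and released (x of pack_green in the frame of shoe between -0.004 and 0.004 m and y of pack_green in the frame of shoe between -0.004 and 0.004 m and z of pack_green in the frame of shoe between -0.004 and 0.005 m and angle between the x axis of pack_green and the x axis of shoe, either way round below 0.08 rad and angle between the z axis of pack_green and the z axis of shoe, either way round below 0.08 rad and value of joint catch below 0.0015 m and linear speed of pack_green below 0.01 m/s); the robot touches nothing.
It fails at once if the red-banded pack moved by more than 25 mm (distance of pack_red from where it was at the start of the episode above 0.025 m).
It fails at once if another loose thing on the bench moved by more than 25 mm (distance of any of spool, flux, patina, brush, pot from where it was at the start of the episode above 0.025 m).
It also fails if it takes over 50 s, if anything falls off the work surface, if the arm or the gripper's body presses on something with over 40 N, if the wrist force passes 120 N, or if a joint passes its speed limit or range.

### The arm

A 6-joint arm with a two-finger parallel gripper is mounted at the origin on the work surface. World frame = base frame: x ahead of the robot, y to its left, z up, the work surface at z = 0. Lengths are in m, angles in rad, forces in N, time in s.
With the tool pointing down it reaches from about 0.35 to 0.775 m from the base axis. Payload 5.5 kg.
Tool frame: the origin (TCP) lies between the finger pads; the fingertips stand 19 mm ahead of it and the grasp point (between the pads) is the TCP; z points along the fingers, y is the line along which they close (so a half turn about z gives the same grasp; the last joint's range is limited). The gripper opens to 85 mm and grips with 20 to 120 N. Pads are 22 mm wide; open, the fingers measure 114 mm over their backs; the gripper's body (76 mm by 85 mm) begins 54 mm behind the grasp point. The pads swing forward as they close: fully open they stand 13 mm farther back than shut.
Start: joints at [-1.263, 0.313, 0.046, 1.304, 0, 1.431], TCP at [0.249, -0.518, 0.213] pointing down, gripper open.
Joint ranges: [-2.76, 2.76], [-0.86, 1.69], [-1.03, 1.26], [-2.2, 2.34], [-1.47, 1.5], [-3.14, 3.14]. Speed limits (rad/s): [2.57, 2.57, 3.14, 3.14, 3.14, 3.14].

### API

Orientations are given as a unit quaternion [w, x, y, z].
In Python, from workcell import env gives the robot as it stands.
- The arm moves only by the shell command python3 -m pendant 'ROWS' [FORCE]. ROWS is JSON, a list of rows, each an object with "travel": the shift along the tool's x, y, z scaled (see below), a list of three; "rot": the turn, a rotation vector about the tool's x, y, z scaled (see below), a list of three; "fingers": the opening, from -1 (shut) to 1 (fully open). In form: [{"travel": [dx, dy, dz], "rot": [wx, wy, wz], "fingers": fingers}, ...]. A call has 1 to 10 rows; each row is the pose to reach, as a shift and turn from the pose commanded when the call began, along the tool's axes at that moment; what a row does not reach only later rows make up. The controller multiplies each number of a shift by 0.12 m and each number of a turn by 60 degrees. A row lasts 1/10 s, in which the tool goes at most 50 mm and 8.59 degrees, less where a joint would pass 70% of its speed; a pose out of reach is approached as far as the arm can. A call with a number of a shift or a turn outside -1 to 1 is refused whole. A call with a gripper value outside its range is refused whole. The fingers move at their own pace and stop on an object; FORCE is the grip in N (left out, the last holds). Time passes only in rows, so rows that repeat a pose let the fingers close. It gives the time, the measured TCP pose, the force, the opening and the grip force at its end, in the units of the state.
- env.get_state(): the state, without advancing time (a new reading comes with each control period).
- env.read_camera(name): name is "scene" or "top"; returns (picture, depth): 400x640x3 uint8, blue, green, red; 400x640 float32, m along the optical axis (not along the pixel's ray), 0 where there is no reading.
- env.camera_model(name): a dict with "fovy" (degrees; the focal length in pixels is half the picture's height over the tangent of half this angle, whatever the lens; pixels are square), "cx", "cy" (the principal point, pixels), "rvec" (rotation vector, rad) and "tvec" (3), from world to camera coordinates, as OpenCV has them. Camera axes: x right, y down, z forward; pixel columns grow to the right and rows downward; lengths in m; the calibration is good to about 2 mm. A picture is of the moment at which its call begins. camera_model takes no time and is no camera call.
- env.hand_in(): hands the job in; it is judged then, once.
Trained networks look in the newest picture that a camera, given by its name, has taken for a name from the list of things; names that differ only in an ending like _2 or _b are one class to them, and where a whole thing is asked for, a point or a joint stands for the part that bears it (a point fixed in the world has none). Each returns a list of dicts, best first, with "conf" (0 to 1); they miss things now and then, are a little off and sometimes report something else, mostly with a low value. They report only what shows in the picture. A call takes as long as a camera call. They do not tell look-alikes from the thing itself.
- env.outline_of(camera, target): "mask" (400x640 bool, what is visible of it) and "xy" ([column, row] in pixels, amid what is visible of it).
The state is a dict: "clock": time; "joint_pos": joint angles; "qvel": joint speeds; "tau": joint torques, N m; "tcp_pos": TCP position; "orientation": TCP orientation; "wrist_force": force on the tool from outside, world axes, zero at the start; "ft_torque": the same for the moment, N m; "finger_gap": finger opening in m; "grip_force": force on a finger pad.
Only numpy, scipy, OpenCV 4.12 (cv2) and the standard library are available. Lean on these libraries where they do the work, as an engineer would, in place of code of your own. Each camera call takes 0.05 s, during which the arm holds its last target. There are 200 camera calls.

## Working session

There is one attempt and no reset: what is moved stays moved. The work goes in short steps, Python scripts to look and compute and a shell command to move; the robot and the scene stay as the last step left them, time stands still between calls to the robot, and variables do not carry over. Pictures are saved under pics/ and viewed, at most 10 in all, crops included, and the job is handed in when it is done.

```bash
mkdir -p pics
cat > h.py <<'E'
import numpy as np, cv2
from workcell import env
from scipy.spatial.transform import Rotation as R
def cam(n):
    m=env.camera_model(n); f=200/np.tan(np.radians(m['fovy'])/2)
    Rm=cv2.Rodrigues(np.array(m['rvec'],float))[0]
    return f,m['cx'],m['cy'],Rm,np.array(m['tvec'],float).ravel()
def cloud(n,d):
    f,cx,cy,Rm,t=cam(n); v,u=np.mgrid[:400,:640]
    p=np.stack([(u-cx)/f*d,(v-cy)/f*d,d],-1)
    return (p-t)@Rm
def proj(n,P):
    f,cx,cy,Rm,t=cam(n); q=Rm@np.asarray(P)+t
    return np.array([cx+f*q[0]/q[2],cy+f*q[1]/q[2]])
E
python3 - <<'E'
from h import *
for n in ['scene','top']:
    im,d=env.read_camera(n); cv2.imwrite(f'pics/{n}0.png',im); np.savez(f'{n}0.npz',im=im,d=d)
    print(n,env.camera_model(n))
    P=cloud(n,d)
    for t in ['pack_green','pack_red','shoe']:
        for o in env.outline_of(n,t)[:4]:
            m=o['mask']&(d>0); q=P[m]
            print(t,round(o['conf'],2),np.round(o['xy']),m.sum(),np.round(np.median(q,0),3),np.round(np.percentile(q[:,2],98),3), np.round(im[m].mean(0)))
E
```

```text
scene {'fovy': 46.53789806647906, 'cx': 322.28362284679923, 'cy': 191.79830066080203, 'rvec': array([ 1.13551063,  2.57405143, -0.79231302]), 'tvec': array([ 0.22659862, -0.30000231,  1.64860377])}
pack_green 0.83 [316. 246.] 687 [0.584 0.209 0.04 ] 0.046 [108. 133. 116.]
pack_green 0.83 [327. 187.] 416 [0.408 0.096 0.041] 0.047 [146. 169.  45.]
pack_green 0.76 [396. 229.] 676 [0.389 0.338 0.04 ] 0.046 [131. 156.  53.]
pack_red 0.89 [354. 215.] 580 [0.424 0.219 0.04 ] 0.047 [103. 104. 154.]
pack_red 0.22 [252. 174.] 2453 [ 0.557 -0.075  0.082] 0.19 [119. 124. 127.]
shoe 0.61 [237. 250.] 445 [0.752 0.076 0.066] 0.074 [34. 55. 91.]
top {'fovy': 49.048718970264964, 'cx': 325.868337911814, 'cy': 204.24277123286993, 'rvec': array([ 2.18641435, -2.15326745,  0.14291857]), 'tvec': array([0.10024645, 0.46718444, 1.23611247])}
pack_green 0.91 [245. 235.] 531 [0.376 0.331 0.041] 0.046 [103. 126.  46.]
pack_green 0.81 [293. 166.] 524 [0.572 0.203 0.041] 0.047 [ 88. 102.  89.]
pack_green 0.75 [251. 304.] 564 [0.186 0.31  0.041] 0.046 [106. 128.  47.]
pack_green 0.61 [335. 228.] 561 [0.4   0.09  0.041] 0.046 [105. 127.  50.]
pack_red 0.68 [291. 222.] 478 [0.412 0.211 0.041] 0.046 [ 87.  89. 124.]
shoe 0.75 [394. 171.] 2665 [ 0.548 -0.074  0.156] 0.191 [ 98. 103. 103.]
```

View pics/scene0.png

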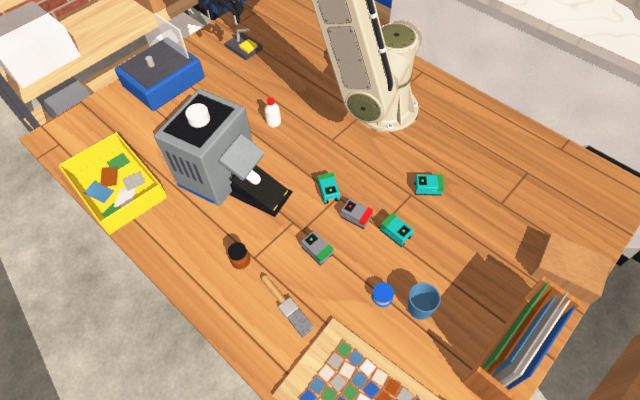

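View pics/top0.png

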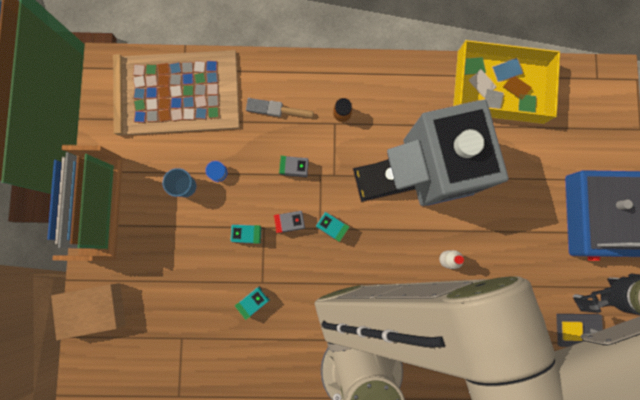

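Candidates for pack_green, as top (column, row) and scene (column, row): the grey pack with a green band at (293,166) / (316,246), and turquoise packs at (335,228), (245,235) and (251,304). Only the grey one matches the description. I'll confirm it in a crop and fit the pack and the deck.

Run:
```python
from h import *
crops=[]
for n,(u,v) in dict(scene=(290,215),top=(345,175)).items():
    z=np.load(f'{n}0.npz'); im,d=z['im'],z['d']; P=cloud(n,d)
    crops.append(cv2.resize(im[v-50:v+50,u-75:u+75],(600,400) if 0 else (450,300),interpolation=cv2.INTER_CUBIC)[:, :])
    # bench height check
    q=P[(d>0)&(abs(P[...,2])<.015)&(P[...,0]>.3)&(P[...,0]<.7)]; print(n,'bench z',np.median(q[:,2]))
    m=(d>0)&(abs(P[...,0]-.58)<.07)&(abs(P[...,1]-.205)<.07)&(P[...,2]>.036)&(P[...,2]<.055)
    q=P[m]; r=cv2.minAreaRect((q[:,:2]*1000).astype(np.float32)); print('pack',r,np.median(q[:,2]),m.sum())
    b=im.astype(int); g=m&(b[...,1]>b[...,2]*1.3)&(b[...,1]>b[...,0]*1.3)
    print('green',P[g].mean(0),g.sum(), 'all',q.mean(0))
    # deck
    dk=(d>0)&(im.max(-1)<70)&(P[...,2]>.01)&(P[...,2]<.1)&(P[...,0]>.42)&(P[...,0]<.68)&(P[...,1]>-.12)&(P[...,1]<.14)
    q=P[dk]
    for _ in range(6):
        c=np.median(q,0) if _==0 else q.mean(0); w=np.linalg.svd(q-c)[2][2] if len(q)<6000 else None; w*=np.sign(w[2])
        q=P[dk]; q=q[abs((q-c)@w)<(.012 if _<2 else .004)]
    print('deck n',w,np.degrees(np.arccos(w[2])),len(q),'c',c)
    x=-w*w[2]; x[2]+=1; x/=np.linalg.norm(x); y=np.cross(w,x)
    a=(q-c)@x; bb=(q-c)@y
    r=cv2.minAreaRect((np.c_[a,bb]*1000).astype(np.float32)); print('deck rect (slope frame)',r)
    print('x',x,'yaw',np.degrees(np.arctan2(x[1],x[0])),'ranges',np.percentile(a,[1,99]),np.percentile(bb,[1,99]),q[:,2].min())
cv2.imwrite('pics/crop.png',np.vstack(crops))
```

```text
scene bench z 5.234380742532281e-05
pack ((577.585693359375, 203.67776489257812), (82.50730895996094, 51.815608978271484), 87.0878677368164) 0.04180732882392611 474
green [0.58035416 0.2296189  0.04198983] 127 all [0.57848616 0.2050247  0.04171053]
deck n [-0.11620493  0.45221905  0.88430444] 27.833953249062066 849 c [ 0.55040346 -0.04206687  0.04433796]
deck rect (slope frame) ((12.3560791015625, -4.816471099853516), (89.91677856445312, 169.429443359375), 88.6458969116211)
x [ 0.22008604 -0.85647912  0.46691076] yaw -75.5887302673307 ranges [-0.06234796  0.09114201] [-0.04698183  0.03902142] 0.01006303513412007
top bench z -0.0004969993428786579
pack ((575.1588745117188, 204.02822875976562), (81.09335327148438, 51.19865798950195), 87.1809310913086) 0.04134429570987886 484
green [0.57643637 0.22412362 0.04151172] 113 all [0.57450218 0.20417036 0.04143113]
deck n [-0.10651218  0.45826359  0.88241126] 28.06538514005032 835 c [ 0.53791147 -0.0312439   0.03735864]
deck rect (slope frame) ((1.9595413208007812, 1.0801315307617188), (89.534423828125, 109.51097106933594), 89.28815460205078)
x [ 0.19976997 -0.85950078  0.47047886] yaw -76.91531273732076 ranges [-0.04968033  0.05163437] [-0.04245687  0.04504061] 0.010783846858818875
```

View pics/crop.png

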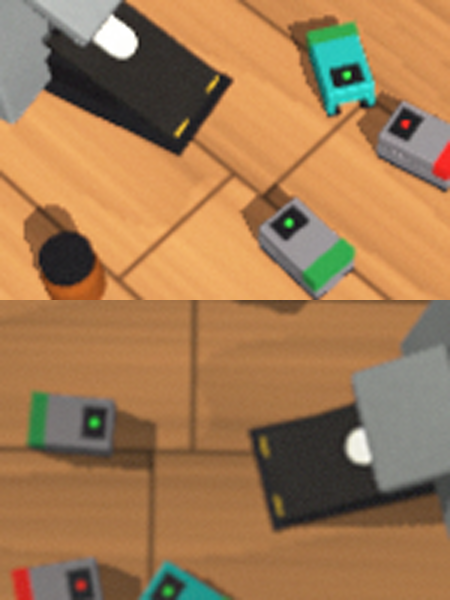

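The crop confirms it: grey body, green band at its rear and a green lamp, at top (293,166) and scene (316,246). The three turquoise packs and the red-banded one stay put. Next I'll refine the shoe pose with the known geometry and compute the approach.

```bash
cat >> h.py <<'E'
from scipy.optimize import least_squares
def shoeR(yaw):
    t=np.radians(28); x=np.array([np.cos(yaw)*np.cos(t),np.sin(yaw)*np.cos(t),np.sin(t)])
    y=np.array([-np.sin(yaw),np.cos(yaw),0]); return np.c_[x,y,np.cross(x,y)]
def fit_shoe(n,im,d,o=np.array([.551,-.087,.068]),yaw=np.radians(-77.3)):
    """origin, yaw from deck outline: lower edge x=-115, sides y=+-45, plane z=0"""
    P=cloud(n,d)
    for _ in range(5):
        S=(P-o)@shoeR(yaw); dk=(d>0)&(im.max(-1)<75)&(abs(S[...,2])<.006)&(S[...,0]<-.02)&(S[...,0]>-.13)&(abs(S[...,1])<.06)
        L=S[dk]; r,lo,hi,cs=[],[],[],np.arange(-.105,-.035,.005)
        for c in cs:
            b=L[abs(L[:,0]-c)<.004][:,1]; lo.append(b.min()); hi.append(b.max())
        lo,hi=np.array(lo),np.array(hi); k1=np.polyfit(cs,hi,1); k0=np.polyfit(cs,lo,1)
        mid=np.polyfit(cs,(lo+hi)/2,1); dyaw=mid[0]
        e=np.mean([L[abs(L[:,1]-c)<.004][:,0].min() for c in np.arange(-.035,.036,.005)])
        dz=np.median(L[:,2])
        o=o+shoeR(yaw)@np.array([e+.115,mid[1],dz]); yaw=yaw+dyaw*np.cos(np.radians(28))*.8
    return o,yaw,dict(width=np.median(hi-lo),slopes=(k0[0],k1[0]),dz=dz,e=e,n=len(L))
def rows(p,Rt,p0=None,R0=None):
    s=env.get_state(); 
    if p0 is None: p0=np.array(s['tcp_pos'])
    if R0 is None: R0=R.from_quat(np.array(s['orientation'])[[1,2,3,0]])
    Rt=R.from_matrix(Rt); return np.round(R0.inv().apply(np.asarray(p)-p0)/.12,3), np.round((R0.inv()*Rt).as_rotvec()/np.radians(60),3)
def toolR(f,up,lean,sgn):
    l=np.radians(lean); z=-np.cos(l)*up+np.sin(l)*f; y=sgn*np.cross(up,f); return np.c_[np.cross(y,z),y,z]
E
python3 - <<'E'
from h import *
for n in ['scene','top']:
    z=np.load(f'{n}0.npz'); o,yaw,i=fit_shoe(n,z['im'],z['d']); print(n,o,np.degrees(yaw),i)
    P=cloud(n,z['d']); q=P[(z['d']>0)&(P[...,2]>.1)&(P[...,2]<.3)&(P[...,1]<-.05)&(P[...,0]>.38)&(P[...,0]<.75)&(P[...,1]>-.4)]
    print('housing',q.min(0),q.max(0))
s=env.get_state(); print(s['clock'],s['tcp_pos'],s['orientation'],s['finger_gap'])
f=np.array([-.05,-.9987,0]);U=np.array([0,0,1.])
for sg in (1,-1): print(sg,rows([.576,.225,.15],toolR(f,U,15,sg)))
E
```

```text
scene [ 0.55375516 -0.07983163  0.06411572] -77.61478510874589 {'width': np.float64(0.08737032280362234), 'slopes': (np.float64(0.011812515625326916), np.float64(-0.01420091246316717)), 'dz': np.float64(-1.6438967888314442e-05), 'e': np.float64(-0.11494679257720891), 'n': 734}
housing [ 0.46838254 -0.32276115  0.10006411] [ 0.70932658 -0.0501992   0.29106428]
top [ 0.55071483 -0.08205666  0.06499895] -77.35198843040588 {'width': np.float64(0.08851307973359142), 'slopes': (np.float64(0.0069819675825047115), np.float64(-0.006966462521533991)), 'dz': np.float64(-2.1269046384292602e-07), 'e': np.float64(-0.11499999887626812), 'n': 860}
housing [ 0.46722305 -0.32726768  0.10004726] [ 0.70447487 -0.05000322  0.29002435]
0.4 [ 0.24896834 -0.51826212  0.21327934] [-1.00837893e-04  9.75034491e-01  2.22053441e-01  5.57485524e-06] 0.08483302128630016
1 (array([ 5.139, -4.403,  0.528]), array([-0.134, -0.226, -1.018]))
-1 (array([ 5.139, -4.403,  0.528]), array([-0.258,  0.154,  1.962]))
```

Run:
```python
from h import *
for n in ['scene','top']:
    z=np.load(f'{n}0.npz'); im,d=z['im'],z['d']; o,yaw,i=fit_shoe(n,im,d)
    P=cloud(n,d); S=(P-o)@shoeR(yaw)
    L=S[(d>0)&(im.min(-1)>150)&(abs(S[...,1])<.03)&(S[...,0]>-.06)&(S[...,0]<.02)&(S[...,2]>0)&(S[...,2]<.03)]
    print(n,'rail n',len(L),'x',np.percentile(L[:,0],[0,3,10]),'y',L[:,1].min(),L[:,1].max(),'z',np.percentile(L[:,2],[5,50,95]))
    H=S[(d>0)&(abs(S[...,1])<.07)&(S[...,0]>-.03)&(S[...,0]<.06)&(S[...,2]>.05)&(S[...,2]<.1)]
    T=H[H[:,2]>.075]
    print('hood top z',np.median(T[:,2]),'front x',[round(np.min(T[abs(T[:,1]-c)<.004][:,0]),4) for c in (-.04,-.02,0,.02,.04)],'y',np.percentile(T[:,1],[.5,99.5]),'low z',np.percentile(H[:,2],[0,1,5]))
    # deck edge profile along x at y=0.02
    k=(d>0)&(abs(S[...,1]-.0)<.006)&(S[...,0]>-.135)&(S[...,0]<-.09); s=S[k]; b=im[k].max(-1); od=np.argsort(s[:,0])
    print(np.c_[s[od][:,[0,2]]*1000,b[od]].round(1)[::max(1,len(od)//25)].tolist())
```

```text
scene rail n 120 x [-0.0183021  -0.01608202 -0.0126703 ] y -0.017797278702779865 0.016341706840397114 z [0.007528   0.0124672  0.01655359]
hood top z 0.08543450848893362 front x [np.float64(0.0219), np.float64(0.0216), np.float64(0.0214), np.float64(0.0212), np.float64(0.0209)] y [-0.05383973  0.05524133] low z [0.06472304 0.06799153 0.0777307 ]
[[-133.5, -2.5, 214.0], [-132.3, -3.7, 224.0], [-130.5, -4.4, 217.0], [-128.5, 4.4, 214.0], [-127.2, -7.0, 212.0], [-125.9, -7.3, 227.0], [-123.9, -5.4, 219.0], [-122.8, -6.5, 215.0], [-121.9, -11.0, 219.0], [-120.2, -11.8, 169.0], [-117.0, -4.4, 73.0], [-116.0, -6.4, 41.0], [-114.3, -8.1, 35.0], [-113.3, -11.4, 37.0], [-110.9, -4.3, 35.0], [-109.6, -3.5, 36.0], [-108.8, -8.9, 40.0], [-106.3, -0.3, 42.0], [-104.2, 2.9, 49.0], [-101.9, 0.5, 50.0], [-99.9, 2.9, 50.0], [-98.7, 3.0, 46.0], [-97.6, 1.1, 51.0], [-95.7, 2.1, 49.0], [-92.9, 7.5, 50.0], [-91.8, -2.7, 50.0], [-90.1, 3.4, 53.0]]
top rail n 56 x [-0.02061145 -0.01855478 -0.01654854] y -0.012184018144962188 0.017269066337142643 z [0.00949149 0.01256761 0.01615017]
hood top z 0.08588007126517207 front x [np.float64(0.0189), np.float64(0.0194), np.float64(0.0184), np.float64(0.0188), np.float64(0.0171)] y [-0.05316752  0.05521904] low z [0.06582079 0.07823483 0.08170822]
[[-134.4, -1.5, 157.0], [-132.7, -3.2, 156.0], [-131.6, -2.3, 154.0], [-130.6, 3.6, 157.0], [-130.1, -7.9, 159.0], [-129.2, -8.3, 160.0], [-127.8, -6.6, 159.0], [-125.5, -8.7, 155.0], [-123.5, -11.4, 131.0], [-120.7, -6.1, 125.0], [-119.6, -5.0, 121.0], [-117.4, -5.3, 81.0], [-115.7, -9.0, 45.0], [-115.4, -6.5, 47.0], [-112.9, -5.1, 45.0], [-108.8, -2.4, 44.0], [-108.0, 5.9, 43.0], [-106.4, 2.2, 45.0], [-104.3, -3.3, 44.0], [-103.7, 4.7, 50.0], [-102.2, -2.9, 45.0], [-101.6, -3.1, 47.0], [-98.6, -1.4, 50.0], [-97.2, 4.2, 47.0], [-95.0, 1.9, 46.0], [-94.6, 1.3, 50.0], [-92.6, 2.2, 51.0], [-91.4, -4.7, 49.0], [-90.7, 0.0, 50.0]]
```

Both cameras agree once the deck's front face is excluded: shoe origin about (0.553,-0.0865,0.068), yaw -77.5°. The hood and rail nose fit that to about 1 mm. Pack centre is about (0.5764,0.2038). Now moving round the housing on the inner side to above the pack.

```bash
python3 -m pendant '[{"travel":[0.9,-0.8,-0.15],"rot":[0,0,0],"fingers":1},{"travel":[0.9,-0.8,-0.15],"rot":[0,0,0],"fingers":1},{"travel":[0.9,-0.8,-0.15],"rot":[0,0,0],"fingers":1},{"travel":[0.9,-0.8,-0.15],"rot":[0,0,0],"fingers":1}]'
python3 -m pendant '[{"travel":[0.9,-0.8,-0.15],"rot":[0,0,0],"fingers":1},{"travel":[0.9,-0.8,-0.15],"rot":[0,0,0],"fingers":1},{"travel":[0.9,-0.8,-0.15],"rot":[0,0,0],"fingers":1},{"travel":[0.9,-0.8,-0.15],"rot":[0,0,0],"fingers":1}]'
python3 -m pendant '[{"travel":[0.79,-0.78,0],"rot":[0,0,0],"fingers":1},{"travel":[0.79,-0.78,0],"rot":[0,0,0],"fingers":1},{"travel":[0.79,-0.78,0],"rot":[0,0,0],"fingers":1},{"travel":[0.79,-0.78,0],"rot":[0,0,0],"fingers":1}]'
python3 -m pendant '[{"travel":[0.79,-0.78,0],"rot":[0,0,0],"fingers":1},{"travel":[0.79,-0.78,0],"rot":[0,0,0],"fingers":1},{"travel":[0.79,-0.78,0],"rot":[0,0,0],"fingers":1},{"travel":[0.79,-0.78,0],"rot":[0,0,0],"fingers":1}]'
python3 -m pendant '[{"travel":[0.87,-0.62,0.2],"rot":[0,0,0],"fingers":1},{"travel":[0.87,-0.62,0.2],"rot":[0,0,0],"fingers":1},{"travel":[0.87,-0.62,0.2],"rot":[0,0,0],"fingers":1},{"travel":[0.87,-0.62,0.2],"rot":[0,0,0],"fingers":1}]'
python3 -m pendant '[{"travel":[0.87,-0.62,0.2],"rot":[0,0,0],"fingers":1},{"travel":[0.87,-0.62,0.2],"rot":[0,0,0],"fingers":1},{"travel":[0.87,-0.62,0.2],"rot":[0,0,0],"fingers":1},{"travel":[0.87,-0.62,0.2],"rot":[0,0,0],"fingers":1}]'
python3 - <<'E'
from h import *
s=env.get_state(); print(s['clock'],s['tcp_pos'],s['orientation'],s['joint_pos'])
f=np.array([-.05,-.9987,0]);U=np.array([0,0,1.])
print(rows([.576,.224,.13],toolR(f,U,15,1)))
E
```

```text
clock: 0.8
tcp_pos: [0.3061, -0.3806, 0.2327]
orientation: [-0.0, 0.975, 0.224, 0.001]
wrist_force: [-0.0, -1.3, -0.1]
finger_gap: 0.0852
grip_force: 0.0
clock: 1.2
tcp_pos: [0.3619, -0.2481, 0.2505]
orientation: [0.0, 0.974, 0.225, 0.001]
wrist_force: [-0.0, -0.6, 0.9]
finger_gap: 0.0855
grip_force: 0.0
clock: 1.6
tcp_pos: [0.4063, -0.124, 0.2495]
orientation: [-0.0, 0.975, 0.224, 0.0]
wrist_force: [0.7, -0.3, -0.1]
finger_gap: 0.0856
grip_force: 0.0
clock: 2.0
tcp_pos: [0.4517, 0.0007, 0.2492]
orientation: [-0.0, 0.975, 0.224, 0.0]
wrist_force: [0.3, -0.9, -0.0]
finger_gap: 0.0853
grip_force: 0.0
clock: 2.4
tcp_pos: [0.5138, 0.1121, 0.2237]
orientation: [-0.0, 0.975, 0.223, -0.001]
wrist_force: [-0.9, 0.3, 0.0]
finger_gap: 0.0856
grip_force: 0.0
clock: 2.8
tcp_pos: [0.5757, 0.2239, 0.1994]
orientation: [0.0, 0.975, 0.223, -0.001]
wrist_force: [0.1, 0.3, -0.4]
finger_gap: 0.0855
grip_force: 0.0
2.8 [0.57567937 0.22388305 0.19942455] [ 1.70372349e-04  9.74901507e-01  2.22635430e-01 -6.98709074e-04] [ 2.41186358e-01  4.02671716e-01  1.41057820e-01  1.31058533e+00
 -3.17404264e-04  2.93374528e+00]
(array([0.004, 0.   , 0.579]), array([-0.135, -0.224, -1.017]))
```

```bash
python3 -m pendant '[{"travel":[0,0,0.58],"rot":[-0.135,-0.224,-1.0],"fingers":1},{"travel":[0,0,0.58],"rot":[-0.135,-0.224,-1.0],"fingers":1},{"travel":[0,0,0.58],"rot":[-0.135,-0.224,-1.0],"fingers":1},{"travel":[0,0,0.58],"rot":[-0.135,-0.224,-1.0],"fingers":1},{"travel":[0,0,0.58],"rot":[-0.135,-0.224,-1.0],"fingers":1},{"travel":[0,0,0.58],"rot":[-0.135,-0.224,-1.0],"fingers":1},{"travel":[0,0,0.58],"rot":[-0.135,-0.224,-1.0],"fingers":1},{"travel":[0,0,0.58],"rot":[-0.135,-0.224,-1.0],"fingers":1},{"travel":[0,0,0.58],"rot":[-0.135,-0.224,-1.0],"fingers":1}]'
python3 - <<'E'
from h import *
s=env.get_state(); print(s['joint_pos'])
f=np.array([-.05,-.9987,0]);U=np.array([0,0,1.])
print(rows([.5764,.224,.030],toolR(f,U,15,1)))
ims=[]
for n in ['scene','top']:
    im,d=env.read_camera(n); u,v=proj(n,[.576,.21,.05]).astype(int); v=max(v,60); ims.append(cv2.resize(im[v-60:v+60,u-80:u+80],(480,360)))
cv2.imwrite('pics/pre.png',np.hstack(ims)[:, :800] if 0 else cv2.resize(np.hstack(ims),(800,300)))
E
```

```text
clock: 3.7
tcp_pos: [0.5743, 0.2219, 0.1321]
orientation: [0.09, 0.726, 0.675, -0.094]
wrist_force: [0.1, -0.5, 0.0]
finger_gap: 0.0857
grip_force: 0.0
[ 0.36101242  0.53285934  0.15157265  1.29767561 -0.23871507  2.01783995]
(array([0.238, 0.013, 0.817]), array([-0.002, -0.   , -0.022]))
```

View pics/pre.png

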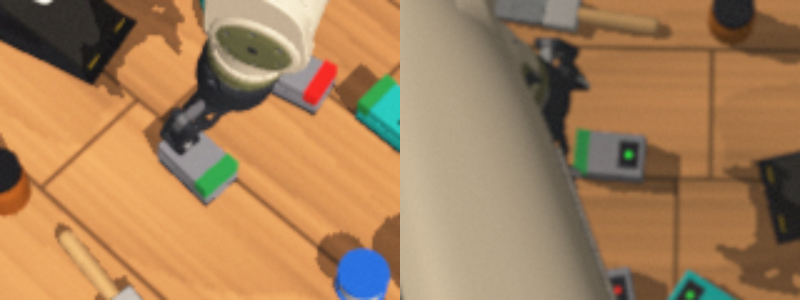

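The gripper straddles the green-banded pack in both views (scene view, left half, at (195,160)), and the way down is clear. Descending and gripping.

```bash
python3 -m pendant '[{"travel":[0.12,0.005,0.41],"rot":[0,0,-0.02],"fingers":1},{"travel":[0.18,0.01,0.62],"rot":[0,0,-0.02],"fingers":1},{"travel":[0.238,0.013,0.815],"rot":[0,0,-0.02],"fingers":1},{"travel":[0.238,0.013,0.815],"rot":[0,0,-0.02],"fingers":1},{"travel":[0.238,0.013,0.815],"rot":[0,0,-0.02],"fingers":1}]'
python3 -m pendant '[{"travel":[0,0,0],"rot":[0,0,0],"fingers":-1},{"travel":[0,0,0],"rot":[0,0,0],"fingers":-1},{"travel":[0,0,0],"rot":[0,0,0],"fingers":-1},{"travel":[0,0,0],"rot":[0,0,0],"fingers":-1},{"travel":[0,0,0],"rot":[0,0,0],"fingers":-1},{"travel":[0,0,0],"rot":[0,0,0],"fingers":-1},{"travel":[0,0,0],"rot":[0,0,0],"fingers":-1},{"travel":[0,0,0],"rot":[0,0,0],"fingers":-1},{"travel":[0,0,0],"rot":[0,0,0],"fingers":-1},{"travel":[0,0,0],"rot":[0,0,0],"fingers":-1}]' 90
```

```text
clock: 4.3
tcp_pos: [0.5763, 0.2251, 0.0303]
orientation: [0.089, 0.718, 0.683, -0.095]
wrist_force: [-0.4, -0.4, 0.4]
finger_gap: 0.0853
grip_force: 0.0
clock: 5.3
tcp_pos: [0.5763, 0.2257, 0.0298]
orientation: [0.089, 0.718, 0.684, -0.095]
wrist_force: [0.4, -0.1, -0.1]
finger_gap: -0.0002
grip_force: 0.0
```

The fingers shut on nothing, so I need to look.

Run:
```python
from h import *
ims=[]
for n in ['scene','top']:
    im,d=env.read_camera(n); np.savez(f'{n}1.npz',im=im,d=d); u,v=proj(n,[.576,.21,.05]).astype(int); v=max(v,60); ims.append(cv2.resize(im[v-60:v+60,u-80:u+80],(480,360)))
    P=cloud(n,d); m=(d>0)&(abs(P[...,0]-.58)<.1)&(abs(P[...,1]-.205)<.1)&(P[...,2]>.036)&(P[...,2]<.05)
    b=im.astype(int); g=m&(b[...,1]>b[...,2]*1.3)&(b[...,1]>b[...,0]*1.3); print(n,P[g].mean(0),g.sum())
    print(proj(n,env.get_state()['tcp_pos'])-[u-80,v-60])
cv2.imwrite('pics/miss.png',cv2.resize(np.hstack(ims),(800,300)))
```

```text
scene [0.58497411 0.22904135 0.04190569] 57
[84.75354954 67.4641766 ]
top [0.57166801 0.21064215 0.04157239] 39
[75.56078286 61.4552263 ]
```

View pics/miss.png

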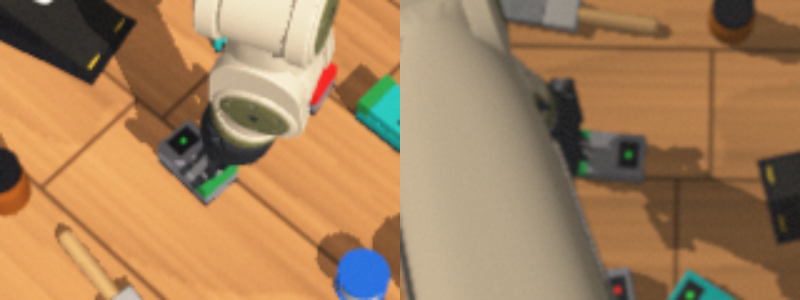

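Run:
```python
from h import *
s=env.get_state(); print({k:np.round(v,3) for k,v in s.items()})
z=np.load('scene1.npz'); im=z['im']; u,v=proj('scene',s['tcp_pos']).astype(int)
a=cv2.resize(im[v-35:v+35,u-45:u+45],(720,560),interpolation=cv2.INTER_CUBIC); cv2.imwrite('pics/zoom.png',a)
```

```text
{'clock': np.float64(5.4), 'joint_pos': array([ 0.365,  0.609,  0.018,  1.089, -0.238,  1.998]), 'qvel': array([ 0.002,  0.001, -0.001,  0.001,  0.   , -0.001]), 'tau': array([ 2.0000e-03, -5.9720e+01,  2.6014e+01,  1.0550e+00, -7.9400e-01,
       -0.0000e+00]), 'tcp_pos': array([0.576, 0.226, 0.03 ]), 'orientation': array([ 0.089,  0.718,  0.684, -0.095]), 'wrist_force': array([-0.352,  0.516,  0.089]), 'ft_torque': array([ 0.166, -0.043, -0.001]), 'grip_force': np.float64(0.0), 'finger_gap': np.float64(0.0)}
```

View pics/zoom.png

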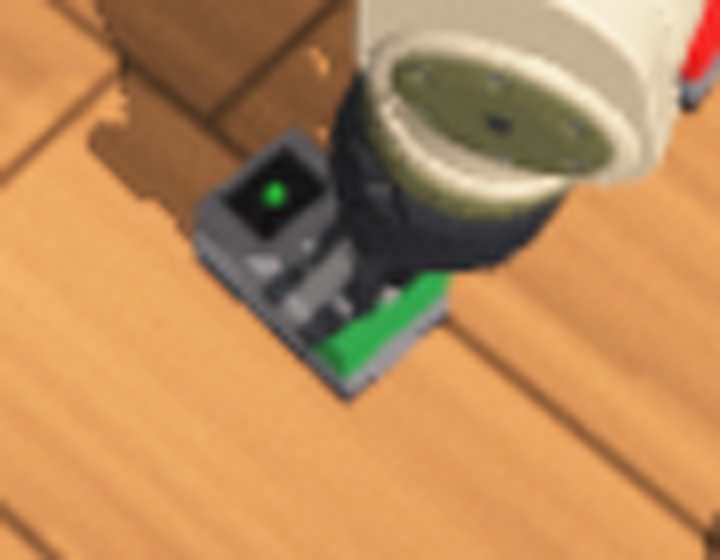

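Run:
```python
from h import *
s=env.get_state(); o=np.array(s['tcp_pos']); Rt=R.from_quat(np.array(s['orientation'])[[1,2,3,0]]).as_matrix(); print(Rt)
for n in ['scene','top']:
    z=np.load(f'{n}1.npz'); z0=np.load(f'{n}0.npz'); im,d=z['im'],z['d']; P=cloud(n,d); T=(P-o)@Rt
    ch=(np.abs(im.astype(int)-z0['im'].astype(int)).sum(-1)>60)
    m=(d>0)&ch&(abs(T[...,0])<.03)&(abs(T[...,1])<.06)&(T[...,2]>-.06)&(T[...,2]<.03)&(P[...,2]>.01)&(im.max(-1)<230)
    print(n,m.sum())
    for a in range(-60,30,8):
        k=m&(T[...,2]*1000>=a)&(T[...,2]*1000<a+8)
        if k.sum()>3: print(a,k.sum(),'x',np.percentile(T[k][:,0],[5,50,95]).round(3),'y',np.percentile(T[k][:,1],[5,50,95]).round(3),'wz',np.median(P[k][:,2]).round(3))
```

```text
[[ 0.04677927  0.99880694 -0.01401449]
 [ 0.9648561  -0.04881212 -0.25820549]
 [-0.25858151 -0.0014433  -0.96598836]]
scene 34
-12 17 x [-0.03  -0.026 -0.015] y [-0.01   0.005  0.022] wz 0.043
-4 7 x [-0.029 -0.028 -0.025] y [-0.001  0.011  0.015] wz 0.039
top 142
-60 4 x [-0.011 -0.011 -0.008] y [-0.001  0.     0.003] wz 0.084
-52 8 x [-0.012 -0.01  -0.005] y [-0.013 -0.005  0.001] wz 0.078
-44 9 x [-0.011 -0.007 -0.005] y [-0.015 -0.008  0.009] wz 0.07
-36 11 x [-0.011 -0.008 -0.002] y [-0.015 -0.008  0.007] wz 0.063
-20 6 x [-0.012 -0.005  0.002] y [-0.013 -0.009  0.015] wz 0.045
-12 76 x [-0.029 -0.018 -0.005] y [-0.021 -0.008  0.007] wz 0.041
-4 25 x [-0.03  -0.026 -0.014] y [-0.017 -0.002  0.015] wz 0.038
```

```bash
python3 - <<'E'
from h import *
s=env.get_state(); o=np.array(s['tcp_pos']); Rt=R.from_quat(np.array(s['orientation'])[[1,2,3,0]]).as_matrix()
for n in ['scene','top']:
    z=np.load(f'{n}1.npz'); im,d=z['im'],z['d']; P=cloud(n,d); T=(P-o)@Rt
    m=(d>0)&(np.hypot(T[...,0],T[...,1])<.08)&(T[...,2]>-.25)&(P[...,2]>.05)
    for a in range(-250,0,10):
        k=m&(T[...,2]*1000>=a)&(T[...,2]*1000<a+10)
        if k.sum()>3: print(n,a,k.sum(),'x',np.percentile(T[k][:,0],[2,98]).round(3),'y',np.percentile(T[k][:,1],[2,98]).round(3),im[k].mean().round())
# same for 'open' picture check of the tool position is not kept
E
python3 -m pendant '[{"travel":[0,0,0],"rot":[0,0,0],"fingers":-0.6},{"travel":[0,0,0],"rot":[0,0,0],"fingers":-0.6},{"travel":[0,0,0],"rot":[0,0,0],"fingers":-0.6},{"travel":[0,0,0],"rot":[0,0,0],"fingers":-0.6}]'
```

```text
scene -250 27 x [-0.007  0.032] y [0.017 0.036] 169.0
scene -240 59 x [-0.017  0.034] y [0.012 0.038] 190.0
scene -230 40 x [-0.022  0.036] y [0.009 0.038] 127.0
scene -220 17 x [-0.027  0.026] y [0.024 0.038] 83.0
scene -210 23 x [-0.023  0.033] y [0.012 0.036] 77.0
scene -200 54 x [-0.028  0.036] y [0.    0.034] 58.0
scene -190 66 x [-0.031  0.036] y [-0.     0.037] 50.0
scene -180 43 x [-0.029  0.036] y [0.007 0.038] 42.0
scene -170 42 x [-0.031  0.037] y [0.003 0.038] 42.0
scene -160 34 x [-0.027  0.036] y [0.006 0.038] 46.0
scene -150 15 x [-0.026  0.019] y [0.024 0.038] 39.0
scene -140 17 x [-0.01  0.01] y [0.034 0.043] 46.0
scene -130 21 x [-0.01  0.01] y [0.033 0.048] 85.0
scene -120 37 x [-0.011  0.011] y [0.039 0.06 ] 96.0
scene -110 42 x [-0.012  0.013] y [0.034 0.062] 78.0
scene -100 10 x [-0.012  0.016] y [0.014 0.047] 54.0
scene -90 9 x [-0.011  0.015] y [0.016 0.037] 52.0
scene -80 12 x [0.003 0.012] y [0.015 0.037] 48.0
top -250 14 x [-0.041 -0.025] y [-0.011  0.024] 83.0
top -240 27 x [-0.038 -0.02 ] y [-0.014  0.029] 86.0
top -230 25 x [-0.039 -0.031] y [-0.018  0.0
[... 407 characters left out ...]
] y [-0.028  0.012] 37.0
top -120 32 x [-0.02   0.009] y [-0.023  0.056] 63.0
top -110 41 x [-0.018  0.011] y [-0.024  0.06 ] 59.0
top -100 22 x [-0.017 -0.008] y [-0.04   0.056] 44.0
top -90 29 x [-0.016 -0.007] y [-0.043  0.047] 45.0
top -80 45 x [-0.014  0.001] y [-0.038  0.035] 41.0
top -70 28 x [-0.013 -0.001] y [-0.031  0.033] 45.0
top -60 5 x [-0.011 -0.008] y [-0.004  0.004] 59.0
top -50 11 x [-0.012 -0.005] y [-0.015  0.008] 62.0
top -40 14 x [-0.012 -0.001] y [-0.015  0.01 ] 62.0
top -30 9 x [-0.012 -0.002] y [-0.013  0.021] 76.0
clock: 5.8
tcp_pos: [0.5763, 0.2257, 0.0299]
orientation: [0.089, 0.718, 0.684, -0.095]
wrist_force: [-0.3, -0.4, -0.2]
finger_gap: 0.0169
grip_force: 0.0
```

The cameras put the closed fingers only down to about 20–40 mm above where the reported TCP says the tips are. So I'll raise clear of the pack, measure where the tips really end in the tool frame, and compare.

```bash
python3 -m pendant '[{"travel":[-0.2,0,-0.7],"rot":[0,0,0],"fingers":-1},{"travel":[-0.2,0,-0.7],"rot":[0,0,0],"fingers":-1},{"travel":[-0.2,0,-0.7],"rot":[0,0,0],"fingers":-1},{"travel":[-0.2,0,-0.7],"rot":[0,0,0],"fingers":-1}]'
python3 - <<'E'
from h import *
s=env.get_state(); o=np.array(s['tcp_pos']); Rt=R.from_quat(np.array(s['orientation'])[[1,2,3,0]]).as_matrix()
ims=[]
for n in ['scene','top']:
    im,d=env.read_camera(n); np.savez(f'{n}2.npz',im=im,d=d); P=cloud(n,d); T=(P-o)@Rt
    m=(d>0)&(abs(T[...,0])<.03)&(abs(T[...,1])<.06)&(T[...,2]>-.25)&(P[...,2]>.052)
    for a in range(-100,40,8):
        k=m&(T[...,2]*1000>=a)&(T[...,2]*1000<a+8)
        if k.sum()>1: print(n,a,k.sum(),'x',np.percentile(T[k][:,0],[2,98]).round(3),'y',np.percentile(T[k][:,1],[2,98]).round(3),im[k].mean().round())
    for q,c in ((o,(0,0,255)),(o+.019*Rt[:,2],(255,0,255)),(o-.054*Rt[:,2],(255,255,0))):
        u,v=proj(n,q); cv2.circle(im,(int(round(u)),int(round(v))),1,c,-1)
    u,v=proj(n,o).astype(int); v=max(v,40); ims.append(cv2.resize(im[v-40:v+40,u-40:u+40],(400,400),interpolation=cv2.INTER_NEAREST))
cv2.imwrite('pics/tips.png',np.hstack(ims))
E
```

```text
clock: 6.2
tcp_pos: [0.5773, 0.2247, 0.1186]
orientation: [0.09, 0.718, 0.684, -0.093]
wrist_force: [0.1, 0.9, 0.8]
finger_gap: -0.0001
grip_force: 0.0
scene -100 5 x [0.004 0.016] y [0.009 0.056] 65.0
scene -92 13 x [-0.006  0.016] y [0.011 0.042] 57.0
scene -84 6 x [0.008 0.012] y [0.016 0.044] 51.0
scene -76 16 x [0.001 0.012] y [0.015 0.036] 55.0
scene -68 2 x [0.007 0.011] y [0.014 0.021] 67.0
scene -44 2 x [0.006 0.009] y [0.006 0.008] 93.0
scene -36 4 x [0.007 0.01 ] y [-0.002  0.006] 129.0
scene -28 2 x [0.01 0.01] y [0.004 0.008] 154.0
top -100 24 x [-0.016 -0.005] y [-0.02  0.05] 39.0
top -92 24 x [-0.017 -0.009] y [-0.041  0.043] 36.0
top -84 30 x [-0.016 -0.007] y [-0.044  0.042] 41.0
top -76 44 x [-0.013  0.001] y [-0.036  0.037] 43.0
top -68 26 x [-0.013 -0.003] y [-0.031  0.028] 44.0
top -60 8 x [-0.011 -0.007] y [-0.018  0.003] 42.0
top -52 7 x [-0.012 -0.01 ] y [-0.008  0.003] 69.0
top -44 14 x [-0.012 -0.   ] y [-0.016  0.01 ] 60.0
top -36 12 x [-0.012 -0.005] y [-0.016  0.009] 67.0
top -28 8 x [-0.011  0.001] y [-0.016  0.008] 71.0
top -20 2 x [-0.009 -0.006] y [-0.009 -0.008] 78.0
```

View pics/tips.png

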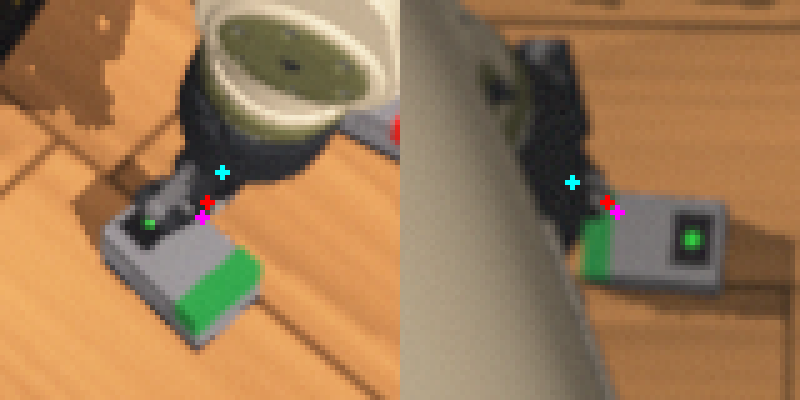

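The fingertips end at tool z ≈ -22 mm instead of +19 mm (red dot is the reported TCP, magenta its supposed tip). So the tool is really about 41 mm shorter than reported, along its axis. I'll compensate for that in the targets.

```bash
cat >> h.py <<'E'
OFF=.041
def trows(p,Rt): return rows(np.asarray(p)+OFF*Rt[:,2],Rt)   # p = true grasp point
E
python3 - <<'E'
from h import *
f=np.array([-.05,-.9987,0]);U=np.array([0,0,1.])
print(trows([.5764,.224,.031],toolR(f,U,15,1)),trows([.5764,.224,.065],toolR(f,U,15,1)))
E
```

```text
(array([0.184, 0.009, 1.027]), array([-0.002,  0.   ,  0.002])) (array([0.11 , 0.008, 0.754]), array([-0.002,  0.   ,  0.002]))
```

```bash
python3 -m pendant '[{"travel":[0,0,0],"rot":[0,0,0],"fingers":1},{"travel":[0,0,0],"rot":[0,0,0],"fingers":1},{"travel":[0,0,0],"rot":[0,0,0],"fingers":1},{"travel":[0,0,0],"rot":[0,0,0],"fingers":1},{"travel":[0,0,0],"rot":[0,0,0],"fingers":1},{"travel":[0,0,0],"rot":[0,0,0],"fingers":1}]'
python3 -m pendant '[{"travel":[0.06,0,0.4],"rot":[0,0,0],"fingers":1},{"travel":[0.11,0.01,0.75],"rot":[0,0,0],"fingers":1},{"travel":[0.15,0.01,0.88],"rot":[0,0,0],"fingers":1},{"travel":[0.16,0.01,0.95],"rot":[0,0,0],"fingers":1},{"travel":[0.178,0.01,1.0],"rot":[0,0,0],"fingers":1},{"travel":[0.178,0.01,1.0],"rot":[0,0,0],"fingers":1}]'
python3 -m pendant '[{"travel":[0,0,0],"rot":[0,0,0],"fingers":-1},{"travel":[0,0,0],"rot":[0,0,0],"fingers":-1},{"travel":[0,0,0],"rot":[0,0,0],"fingers":-1},{"travel":[0,0,0],"rot":[0,0,0],"fingers":-1},{"travel":[0,0,0],"rot":[0,0,0],"fingers":-1},{"travel":[0,0,0],"rot":[0,0,0],"fingers":-1}]' 90
```

```text
clock: 6.9
tcp_pos: [0.5764, 0.2243, 0.1173]
orientation: [0.089, 0.718, 0.684, -0.095]
wrist_force: [0.1, 0.0, 0.2]
finger_gap: 0.0848
grip_force: 0.0
clock: 7.5
tcp_pos: [0.5773, 0.2141, -0.004]
orientation: [0.09, 0.718, 0.684, -0.095]
wrist_force: [-0.4, -0.4, 0.3]
finger_gap: 0.0852
grip_force: 0.0
clock: 8.1
tcp_pos: [0.5782, 0.2146, -0.0025]
orientation: [0.09, 0.718, 0.684, -0.093]
wrist_force: [-0.2, 1.6, 6.1]
finger_gap: 0.0485
grip_force: 94.2
```

Gripped this time (gap 48.5 mm, 94 N). I'll lift, then check how the pack sits in the grip.

```bash
python3 -m pendant '[{"travel":[-0.11,0,-0.4],"rot":[0,0,0],"fingers":-1},{"travel":[-0.21,0,-0.8],"rot":[0,0,0],"fingers":-1},{"travel":[-0.26,0,-0.97],"rot":[0,0,0],"fingers":-1},{"travel":[-0.26,0,-0.97],"rot":[0,0,0],"fingers":-1},{"travel":[-0.26,0,-0.97],"rot":[0,0,0],"fingers":-1}]'
python3 - <<'E'
from h import *
s=env.get_state(); o=np.array(s['tcp_pos']); Rt=R.from_quat(np.array(s['orientation'])[[1,2,3,0]]).as_matrix()
print(o,s['finger_gap'],s['wrist_force'],s['joint_pos'].round(2))
for n in ['scene','top']:
    im,d=env.read_camera(n); np.savez(f'{n}3.npz',im=im,d=d); P=cloud(n,d)
    Q=P-o; m=(d>0)&(abs(Q[...,0])<.035)&(Q[...,1]>-.09)&(Q[...,1]<.05)&(P[...,2]>.08)
    k=m&(im.min(-1)>60)&(im.max(-1)-im.min(-1).astype(int)<30)  # grey parts
    b=im.astype(int); g=m&(b[...,1]>b[...,2]*1.3)&(b[...,1]>b[...,0]*1.3)
    print(n,'grey',k.sum(),np.percentile(P[k],[2,50,98],axis=0).round(3).tolist(),'green',g.sum(),np.percentile(P[g],[2,50,98],axis=0).round(3).tolist() if g.sum() else 0)
    # underside/top plane
    L=P[k]; c=np.median(L,0); L=L[abs(L[:,2]-c[2])<.012]; c=L.mean(0); w=np.linalg.svd(L-c)[2][2]; print('top normal',w*np.sign(w[2]),'c',c,cv2.minAreaRect((L[:,:2]*1000).astype(np.float32)))
E
```

```text
clock: 8.6
tcp_pos: [0.5766, 0.2138, 0.1154]
orientation: [0.089, 0.718, 0.684, -0.095]
wrist_force: [0.5, 0.4, -4.1]
finger_gap: 0.0486
grip_force: 94.8
[0.57661971 0.21380717 0.11538579] 0.048645955028131134 [ 0.53944219  0.42617399 -4.07252958] [ 0.35  0.54  0.12  1.26 -0.24  1.98]
scene grey 186 [[0.556, 0.163, 0.122], [0.596, 0.192, 0.153], [0.608, 0.243, 0.165]] green 99 [[0.559, 0.177, 0.14], [0.585, 0.241, 0.158], [0.609, 0.253, 0.202]]
top normal [ 0.19267798 -0.06870147  0.97885408] c [0.5913324  0.18371383 0.15694876] ((594.7091064453125, 189.1577911376953), (85.7547836303711, 40.071868896484375), 48.5604362487793)
top grey 649 [[0.544, 0.165, 0.137], [0.576, 0.217, 0.16], [0.606, 0.257, 0.604]] green 46 [[0.56, 0.174, 0.154], [0.575, 0.202, 0.158], [0.596, 0.229, 0.268]]
top normal [ 0.00147583 -0.01165652  0.99993097] c [0.57147269 0.19857741 0.15776259] ((575.07861328125, 194.36550903320312), (62.1302490234375, 62.68014144897461), 0.7956405878067017)
```

Weight reads about 0.41 kg, the pack is level and centred. Next: compute the hover pose over the lower deck.

```bash
cat >> h.py <<'E'
SO=np.array([.5534,-.0865,.068]); SY=np.radians(-77.5); GX,GY,GZ=-.0108,0.,-.0025  # reported TCP in pack frame
def prow(xp,zp,yp=0.):
    Rs=shoeR(SY); return rows(SO+Rs@np.array([xp+GX,yp+GY,zp+GZ]),toolR(Rs[:,0],Rs[:,2],15,1))
E
python3 - <<'E'
from h import *
print(prow(-.085,.09))
E
```

```text
(array([-1.413, -0.337,  0.498]), array([-0.13 , -0.463, -0.223]))
```

```bash
python3 -m pendant '[{"travel":[-0.35,-0.085,0.05],"rot":[0,0,0],"fingers":-1},{"travel":[-0.7,-0.17,0.1],"rot":[0,0,0],"fingers":-1},{"travel":[-0.7,-0.17,0.1],"rot":[0,0,0],"fingers":-1}]'
python3 -m pendant '[{"travel":[-0.2,-0.05,0.1],"rot":[-0.03,-0.12,-0.06],"fingers":-1},{"travel":[-0.35,-0.085,0.2],"rot":[-0.065,-0.23,-0.11],"fingers":-1},{"travel":[-0.55,-0.12,0.3],"rot":[-0.1,-0.35,-0.17],"fingers":-1},{"travel":[-0.713,-0.167,0.398],"rot":[-0.13,-0.463,-0.223],"fingers":-1},{"travel":[-0.713,-0.167,0.398],"rot":[-0.13,-0.463,-0.223],"fingers":-1},{"travel":[-0.713,-0.167,0.398],"rot":[-0.13,-0.463,-0.223],"fingers":-1}]'
python3 - <<'E'
from h import *
s=env.get_state(); print(s['joint_pos'].round(2)); print('to x-.08 z.03',prow(-.08,.03),prow(-.085,.09))
E
```

```text
clock: 9.0
tcp_pos: [0.5489, 0.1263, 0.1244]
orientation: [0.088, 0.719, 0.683, -0.098]
wrist_force: [0.3, 0.8, -2.7]
finger_gap: 0.0484
grip_force: 94.5
clock: 9.6
tcp_pos: [0.5271, 0.0375, 0.1009]
orientation: [0.285, 0.583, 0.726, -0.228]
wrist_force: [-0.1, -0.4, -2.0]
finger_gap: 0.0485
grip_force: 94.5
[ 0.33  0.41 -0.32  0.93 -0.74  1.72]
to x-.08 z.03 (array([ 0.085, -0.01 ,  0.504]), array([ 0.002, -0.003, -0.002])) (array([-0.003, -0.009,  0.01 ]), array([ 0.002, -0.003, -0.002]))
```

```bash
python3 -m pendant '[{"travel":[0.04,-0.01,0.25],"rot":[0,0,0],"fingers":-1},{"travel":[0.085,-0.01,0.5],"rot":[0,0,0],"fingers":-1},{"travel":[0.085,-0.01,0.5],"rot":[0,0,0],"fingers":-1},{"travel":[0.085,-0.01,0.5],"rot":[0,0,0],"fingers":-1}]'
python3 - <<'E'
from h import *
ims=[]; Rs=shoeR(SY)
s=env.get_state(); print('pack expected',((np.array(s['tcp_pos'])-SO)@Rs-[GX,GY,GZ]).round(4))
for n,(oo,yy) in dict(scene=([.5552,-.0863,.0678],-77.6),top=([.5517,-.0864,.0675],-77.35)).items():
    im,d=env.read_camera(n); np.savez(f'{n}4.npz',im=im,d=d); P=cloud(n,d); S=(P-np.array(oo))@shoeR(np.radians(yy))
    b=im.astype(int); m=(d>0)&(S[...,0]>-.16)&(S[...,0]<-.01)&(abs(S[...,1])<.05)&(S[...,2]>.03)&(S[...,2]<.1)
    t=m&(b.max(-1)-b.min(-1)<30)&(b.min(-1)>75)&(abs(S[...,2]-.072)<.015); g=m&(b[...,1]>b[...,2]*1.3)&(b[...,1]>b[...,0]*1.3)
    for nm,k in (('grey',t),('green',g)):
        if k.sum()>5: print(n,nm,k.sum(),np.percentile(S[k],[2,50,98],axis=0).round(4).tolist())
    for q,c in (((-.04,-.025,.042+.03),(0,0,255)),((-.04,.025,.042+.03),(0,0,255)),((-.12,.025,.072),(0,0,255)),((-.12,-.025,.072),(0,0,255)),((-.115,.045,0),(255,255,0)),((-.115,-.045,0),(255,255,0)),((-.026,0,.013),(255,0,255)),((.014,.055,.086),(255,255,0)),((.014,-.055,.086),(255,255,0))):
        u,v=proj(n,np.array(oo)+shoeR(np.radians(yy))@np.array(q)); cv2.circle(im,(int(round(u)),int(round(v))),1,c,-1)
    u,v=proj(n,SO+Rs@np.array([-.05,0,.03])).astype(int); ims.append(cv2.resize(im[v-50:v+50,u-40:u+40],(400,500),interpolation=cv2.INTER_NEAREST))
cv2.imwrite('pics/hover.png',np.hstack(ims))
E
```

```text
clock: 10.0
tcp_pos: [0.5355, 0.004, 0.0523]
orientation: [0.287, 0.584, 0.725, -0.227]
wrist_force: [-0.3, 0.3, -2.2]
finger_gap: 0.0487
grip_force: 94.4
pack expected [-0.078   0.0021  0.0319]
scene grey 285 [[-0.0963, -0.0237, 0.0598], [-0.0726, 0.006, 0.0733], [-0.038, 0.0296, 0.0806]]
scene green 16 [[-0.1123, -0.0139, 0.0707], [-0.056, 0.0025, 0.0749], [-0.0491, 0.0227, 0.0893]]
top grey 280 [[-0.0931, -0.0242, 0.0638], [-0.0663, 0.0052, 0.0739], [-0.0369, 0.031, 0.0799]]
top green 94 [[-0.1143, -0.014, 0.0707], [-0.1054, 0.006, 0.0756], [-0.0502, 0.0275, 0.0822]]
```

View pics/hover.png

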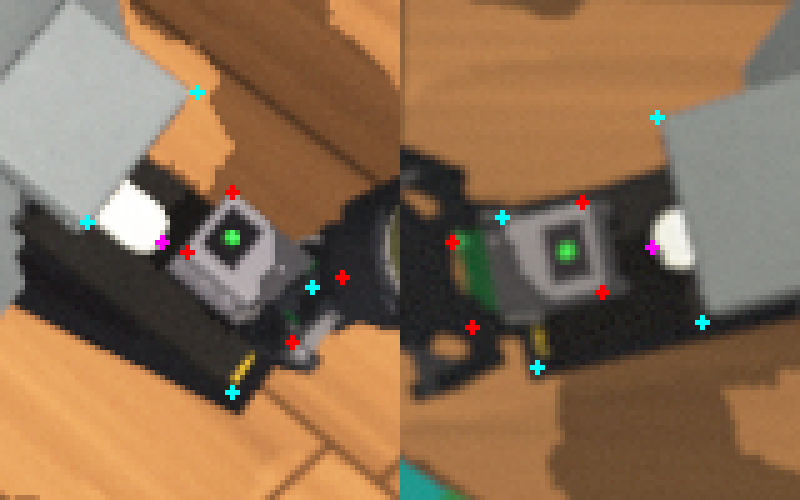

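The pack hovers in line with the deck: lamp at scene-crop (232,238) and top-crop (567,250), front edge about 12 mm short of the white rail nose. I'll measure the sideways offset precisely by intersecting camera rays with planes at known height.

```bash
cat >> h.py <<'E'
FR=dict(scene=(np.array([.5552,-.0863,.0678]),np.radians(-77.6)),top=(np.array([.5517,-.0864,.0675]),np.radians(-77.35)))
def onplane(n,uv,z):
    f,cx,cy,Rm,t=cam(n); o,y=FR[n]; Rs=shoeR(y); uv=np.atleast_2d(uv).astype(float)
    D=np.c_[(uv[:,0]-cx)/f,(uv[:,1]-cy)/f,np.ones(len(uv))]@Rm@Rs; C=Rs.T@(-Rm.T@t-o)
    return C+D*((z-C[2])/D[:,2])[:,None]
def lateral(n,im,zp,ref=None):
    b=im.astype(int); S=lambda m,z: onplane(n,np.argwhere(m)[:,::-1],z)
    out={}
    o,y=FR[n]; u0,v0=proj(n,o+shoeR(y)@np.array([-.04,0,.04])); vv,uu=np.mgrid[:400,:640]; near=(np.hypot(uu-u0,vv-v0)<45)
    L=S(near&(b[...,1]>180)&(b[...,2]<120)&(b[...,0]<140),zp+.042); L=L[abs(L[:,1])<.02]; out['lamp']=(L.mean(0)[:2]*1000).round(1),len(L)
    p=onplane(n,np.c_[uu[near],vv[near]],.013); k=(p[:,0]>-.035)&(p[:,0]<.005)&(abs(p[:,1])<.03)&(b[near].min(-1)>150)
    w=p[k]; out['nose']=[(round(w[abs(w[:,0]-c)<.0025][:,1].min()*1000,1),round(w[abs(w[:,0]-c)<.0025][:,1].max()*1000,1)) for c in (-.02,-.016,-.012,-.008) if (abs(w[:,0]-c)<.0025).sum()>1]
    return out
E
python3 - <<'E'
from h import *
for n in FR: 
    print(n,'start',lateral(n,np.load(f'{n}0.npz')['im'],0)['nose']); print(n,lateral(n,np.load(f'{n}4.npz')['im'],.032))
print(prow(-.074,.008,0),prow(-.074,.008,-.003))
E
```

```text
scene start [(np.float64(-10.8), np.float64(12.3)), (np.float64(-14.0), np.float64(16.3)), (np.float64(-14.5), np.float64(16.3)), (np.float64(-15.0), np.float64(17.8))]
scene {'lamp': (array([-55.7,  -0.6]), 6), 'nose': [(np.float64(-10.8), np.float64(12.3)), (np.float64(-14.0), np.float64(16.3)), (np.float64(-14.5), np.float64(16.3)), (np.float64(-15.0), np.float64(17.8))]}
top start [(np.float64(-9.2), np.float64(13.4)), (np.float64(-10.7), np.float64(16.2)), (np.float64(-11.5), np.float64(17.3)), (np.float64(-13.0), np.float64(16.5))]
top {'lamp': (array([-55.3,   2.5]), 6), 'nose': [(np.float64(-9.2), np.float64(13.4)), (np.float64(-10.7), np.float64(16.2)), (np.float64(-11.5), np.float64(17.3)), (np.float64(-13.0), np.float64(16.5))]}
(array([ 0.02 , -0.025,  0.209]), array([ 0.006, -0.002, -0.005])) (array([ 0.02 , -0.05 ,  0.209]), array([ 0.006, -0.002, -0.005]))h.py:54: RuntimeWarning: Mean of empty slice.
  L=S(near&(b[...,1]>180)&(b[...,2]<120)&(b[...,0]<140),zp+.042); L=L[abs(L[:,1])<.02]; out['lamp']=(L.mean(0)[:2]*1000).round(1),len(L)
  ret = um.true_divide(
```

Run:
```python
from h import *
for n,c in (('scene',(.5776,.2037)),('top',(.5752,.2040))):
    z=np.load(f'{n}0.npz'); b=z['im'].astype(int); u0,v0=proj(n,[*c,.042]); vv,uu=np.mgrid[:400,:640]
    m=(np.hypot(uu-u0,vv-v0)<16)&(b[...,1]>150)&(b[...,2]<120)&(b[...,0]<140)&(b[...,1]-b[...,2]>80)
    f,cx,cy,Rm,t=cam(n)
    def pl(uv,h):
        D=np.c_[(uv[:,0]-cx)/f,(uv[:,1]-cy)/f,np.ones(len(uv))]@Rm; C=-Rm.T@t; return C+D*((h-C[2])/D[:,2])[:,None]
    p=pl(np.argwhere(m)[:,::-1].astype(float),.042); 
    F=np.array([-.05,-.9987]);Y=np.array([.9987,-.05])
    l=p[:,:2]-np.array(c); print(n,'lamp f,y',np.c_[l@F,l@Y].mean(0)*1000 if len(l) else 0,len(l))
    # pack top rect by ray/plane: grey+green+panel, i.e. not wood
    q=pl(np.c_[uu.ravel(),vv.ravel()].astype(float),.042)[:,:2]-np.array(c); qf,qy=(q@F).reshape(400,640),(q@Y).reshape(400,640)
    wood=(b[...,2]-b[...,0]>35)
    k=(abs(qf)<.03)&(abs(qy)<.04)&~wood; lum=b.sum(-1)
    k&=(lum>240)
    rows_=[(qy[k&(abs(qf-c2)<.003)].min()*1000,qy[k&(abs(qf-c2)<.003)].max()*1000) for c2 in (-.015,-.005,.005)]
    print(np.round(rows_,1).tolist())
```

```text
scene lamp f,y [-31.22564884   1.85410666] 123
[[-21.2, 34.6], [-21.7, 36.3], [-22.2, 33.9]]
top lamp f,y [23.44460657  0.42573897] 6
[[-24.3, 22.9], [-23.5, 23.5], [-22.9, 24.2]]
```

The lamp lies on the pack's centreline, and relative to the nose the pack is within about 1 mm sideways. I'll keep this lateral line (yp ≈ +2.2 mm) and lower onto the deck, watching the force.

```bash
python3 -m pendant '[{"travel":[0.01,-0.005,0.1],"rot":[0,0,0],"fingers":-1},{"travel":[0.02,-0.006,0.2],"rot":[0,0,0],"fingers":-1},{"travel":[0.02,-0.006,0.2],"rot":[0,0,0],"fingers":-1}]'
python3 - <<'E'
from h import *
s=env.get_state(); Rs=shoeR(SY); print('pack',((np.array(s['tcp_pos'])-SO)@Rs-[GX,GY,GZ]).round(4),'F shoe',(np.array(s['wrist_force'])@Rs).round(1))
print(prow(-.074,.003,.0022),prow(-.074,0,.0022),prow(-.074,-.003,.0022))
E
```

```text
clock: 10.4
tcp_pos: [0.5373, -0.0103, 0.0328]
orientation: [0.287, 0.583, 0.725, -0.227]
wrist_force: [-0.4, -0.0, -2.7]
finger_gap: 0.0487
grip_force: 94.7
pack [-0.0745  0.0007  0.008 ] F shoe [-1.3 -0.4 -2.3]
(array([0.006, 0.012, 0.041]), array([ 0.004, -0.001, -0.004])) (array([0.013, 0.012, 0.066]), array([ 0.004, -0.001, -0.004])) (array([0.019, 0.012, 0.09 ]), array([ 0.004, -0.001, -0.004]))
```

```bash
python3 -m pendant '[{"travel":[0.006,0.01,0.04],"rot":[0,0,0],"fingers":-1},{"travel":[0.006,0.01,0.04],"rot":[0,0,0],"fingers":-1}]'
python3 -m pendant '[{"travel":[0.004,0,0.016],"rot":[0,0,0],"fingers":-1},{"travel":[0.004,0,0.016],"rot":[0,0,0],"fingers":-1}]'
python3 -m pendant '[{"travel":[0.004,0,0.016],"rot":[0,0,0],"fingers":-1},{"travel":[0.004,0,0.016],"rot":[0,0,0],"fingers":-1}]'
python3 - <<'E'
from h import *
s=env.get_state(); Rs=shoeR(SY); print('pack',((np.array(s['tcp_pos'])-SO)@Rs-[GX,GY,GZ]).round(4),'F shoe',(np.array(s['wrist_force'])@Rs).round(1),s['ft_torque'])
for n in FR:
    im,d=env.read_camera(n); print(n,lateral(n,im,.0))
E
```

```text
clock: 10.6
tcp_pos: [0.5393, -0.0125, 0.0289]
orientation: [0.287, 0.583, 0.725, -0.227]
wrist_force: [-0.8, -0.4, -2.4]
finger_gap: 0.0487
grip_force: 94.7
clock: 10.8
tcp_pos: [0.5389, -0.0136, 0.0268]
orientation: [0.287, 0.583, 0.725, -0.227]
wrist_force: [-0.3, 0.6, -3.2]
finger_gap: 0.0486
grip_force: 94.7
clock: 11.0
tcp_pos: [0.5392, -0.0141, 0.026]
orientation: [0.288, 0.582, 0.726, -0.227]
wrist_force: [-5.4, 5.5, 5.3]
finger_gap: 0.0485
grip_force: 95.8
pack [-0.074   0.0018  0.0001] F shoe [-3.3 -4.1  7.7] [ 0.76301548  0.4878618  -0.40744282]
scene {'lamp': (array([-51.7,  -0.4]), 6), 'nose': [(np.float64(-10.8), np.float64(12.3)), (np.float64(-14.0), np.float64(16.3)), (np.float64(-14.5), np.float64(16.3)), (np.float64(-15.0), np.float64(17.8))]}
top {'lamp': (array([-50.8,   1.5]), 4), 'nose': [(np.float64(-9.2), np.float64(14.2)), (np.float64(-10.7), np.float64(16.2)), (np.float64(-11.5), np.float64(17.3)), (np.float64(-13.0), np.float64(16.5))]}
```

Contact at z ≈ 0 with about 8 N, which matches the model, and pack x ≈ -74 mm. Sliding up-slope in steps, watching the force.

```bash
python3 -m pendant '[{"travel":[-0.04,0.008,0.006],"rot":[0,0,0],"fingers":-1},{"travel":[-0.082,0.008,0.016],"rot":[0,0,0],"fingers":-1},{"travel":[-0.082,0.008,0.016],"rot":[0,0,0],"fingers":-1}]'
python3 -m pendant '[{"travel":[-0.04,0,0.011],"rot":[0,0,0],"fingers":-1},{"travel":[-0.08,0,0.021],"rot":[0,0,0],"fingers":-1},{"travel":[-0.08,0,0.021],"rot":[0,0,0],"fingers":-1}]'
python3 - <<'E'
from h import *
s=env.get_state(); Rs=shoeR(SY); print('pack',((np.array(s['tcp_pos'])-SO)@Rs-[GX,GY,GZ]).round(4),'F shoe',(np.array(s['wrist_force'])@Rs).round(1),s['ft_torque'].round(2))
for n in FR:
    im,d=env.read_camera(n); print(n,lateral(n,im,.0)['lamp'])
E
```

```text
clock: 11.4
tcp_pos: [0.5424, -0.023, 0.0311]
orientation: [0.288, 0.583, 0.725, -0.227]
wrist_force: [-0.4, 2.6, 1.7]
finger_gap: 0.0487
grip_force: 95.3
clock: 11.7
tcp_pos: [0.5443, -0.0313, 0.0356]
orientation: [0.288, 0.583, 0.725, -0.227]
wrist_force: [-1.2, 4.4, 1.3]
finger_gap: 0.0484
grip_force: 95.4
pack [-0.0537  0.003   0.0001] F shoe [-3.5 -0.2  3.3] [0.98 0.02 0.23]
scene (array([-31.5,  -0.6]), 4)
top (array([-30.5,   2.7]), 6)
```

```bash
python3 -m pendant '[{"travel":[-0.04,0,0.011],"rot":[0,0,0],"fingers":-1},{"travel":[-0.08,0,0.021],"rot":[0,0,0],"fingers":-1},{"travel":[-0.08,0,0.021],"rot":[0,0,0],"fingers":-1}]'
python3 -m pendant '[{"travel":[-0.04,0,0.011],"rot":[0,0,0],"fingers":-1},{"travel":[-0.08,0,0.021],"rot":[0,0,0],"fingers":-1},{"travel":[-0.08,0,0.021],"rot":[0,0,0],"fingers":-1}]'
python3 - <<'E'
from h import *
s=env.get_state(); Rs=shoeR(SY); print('pack',((np.array(s['tcp_pos'])-SO)@Rs-[GX,GY,GZ]).round(4),'F shoe',(np.array(s['wrist_force'])@Rs).round(1),s['ft_torque'].round(2))
for n in FR:
    im,d=env.read_camera(n); print(n,lateral(n,im,.0)['lamp'])
E
```

```text
clock: 12.1
tcp_pos: [0.5459, -0.0394, 0.04]
orientation: [0.287, 0.583, 0.726, -0.227]
wrist_force: [-0.9, 6.5, 4.3]
finger_gap: 0.0486
grip_force: 95.6
clock: 12.4
tcp_pos: [0.5477, -0.048, 0.0446]
orientation: [0.287, 0.583, 0.726, -0.227]
wrist_force: [-0.8, 6.6, 3.0]
finger_gap: 0.0486
grip_force: 95.6
pack [-0.0345  0.0028  0.0001] F shoe [-4.4  0.6  5.7] [1.13 0.11 0.22]
scene (array([-11.9,  -0.2]), 5)
top (array([-11.9,   2.4]), 4)
```

```bash
python3 -m pendant '[{"travel":[-0.04,0,0.011],"rot":[0,0,0],"fingers":-1},{"travel":[-0.08,0,0.021],"rot":[0,0,0],"fingers":-1},{"travel":[-0.08,0,0.021],"rot":[0,0,0],"fingers":-1}]'
python3 -m pendant '[{"travel":[-0.04,0,0.011],"rot":[0,0,0],"fingers":-1},{"travel":[-0.08,0,0.021],"rot":[0,0,0],"fingers":-1},{"travel":[-0.08,0,0.021],"rot":[0,0,0],"fingers":-1}]'
python3 - <<'E'
from h import *
s=env.get_state(); Rs=shoeR(SY); print('pack',((np.array(s['tcp_pos'])-SO)@Rs-[GX,GY,GZ]).round(4),'F shoe',(np.array(s['wrist_force'])@Rs).round(1),s['ft_torque'].round(2))
for n in FR:
    im,d=env.read_camera(n); print(n,lateral(n,im,.0)['lamp'])
E
```

```text
clock: 12.8
tcp_pos: [0.5495, -0.0565, 0.0493]
orientation: [0.287, 0.583, 0.726, -0.227]
wrist_force: [-0.5, 6.1, 2.9]
finger_gap: 0.0485
grip_force: 95.6
clock: 13.1
tcp_pos: [0.5515, -0.065, 0.0541]
orientation: [0.287, 0.583, 0.726, -0.227]
wrist_force: [-0.7, 6.1, 1.4]
finger_gap: 0.0482
grip_force: 95.6
pack [-0.0146  0.0028  0.0003] F shoe [-4.8  0.6  4.1] [0.97 0.12 0.16]
scene (array([ 8.5, -0.4]), 4)
top (array([nan, nan]), 0)h.py:54: RuntimeWarning: Mean of empty slice.
  L=S(near&(b[...,1]>180)&(b[...,2]<120)&(b[...,0]<140),zp+.042); L=L[abs(L[:,1])<.02]; out['lamp']=(L.mean(0)[:2]*1000).round(1),len(L)
  ret = um.true_divide(
```

```bash
python3 -m pendant '[{"travel":[-0.04,0,0.011],"rot":[0,0,0],"fingers":-1},{"travel":[-0.08,0,0.021],"rot":[0,0,0],"fingers":-1},{"travel":[-0.08,0,0.021],"rot":[0,0,0],"fingers":-1}]'
python3 -m pendant '[{"travel":[-0.024,0,0.0065],"rot":[0,0,0],"fingers":-1},{"travel":[-0.024,0,0.0065],"rot":[0,0,0],"fingers":-1}]'
python3 - <<'E'
from h import *
s=env.get_state(); Rs=shoeR(SY); print('pack',((np.array(s['tcp_pos'])-SO)@Rs-[GX,GY,GZ]).round(4),'F shoe',(np.array(s['wrist_force'])@Rs).round(1),s['ft_torque'].round(2))
E
```

```text
clock: 13.5
tcp_pos: [0.5534, -0.075, 0.0595]
orientation: [0.288, 0.583, 0.725, -0.228]
wrist_force: [0.0, -1.3, 5.0]
finger_gap: 0.0482
grip_force: 95.4
clock: 13.7
tcp_pos: [0.5537, -0.076, 0.0599]
orientation: [0.287, 0.583, 0.726, -0.227]
wrist_force: [-1.5, 7.3, 3.9]
finger_gap: 0.0487
grip_force: 95.8
pack [-0.002   0.0025  0.0001] F shoe [-4.7  0.1  6.9] [0.93 0.08 0.23]
```

```bash
python3 -m pendant '[{"travel":[-0.016,0,0.0043],"rot":[0,0,0],"fingers":-1},{"travel":[-0.016,0,0.0043],"rot":[0,0,0],"fingers":-1}]'
python3 -m pendant '[{"travel":[-0.012,0,0.003],"rot":[0,0,0],"fingers":-1},{"travel":[-0.012,0,0.003],"rot":[0,0,0],"fingers":-1}]'
python3 - <<'E'
from h import *
s=env.get_state(); Rs=shoeR(SY); print('pack',((np.array(s['tcp_pos'])-SO)@Rs-[GX,GY,GZ]).round(4),'F shoe',(np.array(s['wrist_force'])@Rs).round(1),s['ft_torque'].round(2))
for n in FR:
    im,d=env.read_camera(n); np.savez(f'{n}5.npz',im=im,d=d)
E
```

```text
clock: 13.9
tcp_pos: [0.5539, -0.0769, 0.0603]
orientation: [0.286, 0.583, 0.726, -0.226]
wrist_force: [-3.6, 10.5, 3.6]
finger_gap: 0.0488
grip_force: 96.0
clock: 14.1
tcp_pos: [0.5541, -0.078, 0.0609]
orientation: [0.286, 0.582, 0.726, -0.226]
wrist_force: [-3.0, 11.1, 4.1]
finger_gap: 0.0487
grip_force: 96.0
pack [0.0003 0.0025 0.0001] F shoe [-8.2 -0.5  9. ] [1.57 0.21 0.22]
```

```bash
python3 -m pendant '[{"travel":[-0.012,0,0.003],"rot":[0,0,0],"fingers":-1},{"travel":[-0.012,0,0.003],"rot":[0,0,0],"fingers":-1}]'
python3 -m pendant '[{"travel":[-0.012,0,0.003],"rot":[0,0,0],"fingers":-1},{"travel":[-0.012,0,0.003],"rot":[0,0,0],"fingers":-1}]'
python3 - <<'E'
from h import *
s=env.get_state(); Rs=shoeR(SY); print('pack',((np.array(s['tcp_pos'])-SO)@Rs-[GX,GY,GZ]).round(4),'F shoe',(np.array(s['wrist_force'])@Rs).round(1),s['ft_torque'].round(2))
E
```

```text
clock: 14.4
tcp_pos: [0.5541, -0.0784, 0.0611]
orientation: [0.285, 0.582, 0.727, -0.226]
wrist_force: [-3.7, 14.7, 3.3]
finger_gap: 0.0487
grip_force: 96.6
clock: 14.6
tcp_pos: [0.5541, -0.0785, 0.0611]
orientation: [0.285, 0.582, 0.728, -0.225]
wrist_force: [-5.3, 19.8, 4.6]
finger_gap: 0.0485
grip_force: 97.1
pack [0.0008 0.0024 0.    ] F shoe [-15.9  -0.9  13.7] [2.85 0.38 0.31]
```

```bash
python3 -m pendant '[{"travel":[-0.012,0,0.003],"rot":[0,0,0],"fingers":-1},{"travel":[-0.012,0,0.003],"rot":[0,0,0],"fingers":-1}]'
python3 -m pendant '[{"travel":[-0.012,0,0.003],"rot":[0,0,0],"fingers":-1},{"travel":[-0.012,0,0.003],"rot":[0,0,0],"fingers":-1}]'
python3 - <<'E'
from h import *
s=env.get_state(); Rs=shoeR(SY); print('pack',((np.array(s['tcp_pos'])-SO)@Rs-[GX,GY,GZ]).round(4),'F shoe',(np.array(s['wrist_force'])@Rs).round(1),s['ft_torque'].round(2))
ims=[]
for n in FR:
    im,d=env.read_camera(n); np.savez(f'{n}5.npz',im=im,d=d)
    u,v=proj(n,SO+shoeR(SY)@np.array([-.02,0,.03])).astype(int); ims.append(cv2.resize(im[v-40:v+40,u-40:u+40],(400,400),interpolation=cv2.INTER_CUBIC))
cv2.imwrite('pics/push.png',np.hstack(ims))
E
```

```text
clock: 14.8
tcp_pos: [0.554, -0.0785, 0.061]
orientation: [0.284, 0.582, 0.729, -0.224]
wrist_force: [-6.7, 26.8, 4.0]
finger_gap: 0.0483
grip_force: 97.5
clock: 15.0
tcp_pos: [0.5539, -0.0786, 0.061]
orientation: [0.283, 0.581, 0.73, -0.224]
wrist_force: [-7.9, 32.6, 2.9]
finger_gap: 0.0486
grip_force: 97.9
pack [ 0.0008  0.0022 -0.0001] F shoe [-28.2  -0.7  18.3] [4.2  0.76 0.48]
```

View pics/push.png

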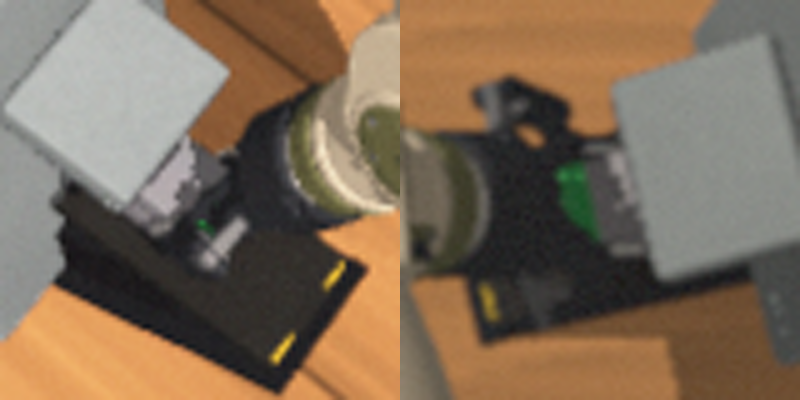

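The push reached 28 N with no further movement at x ≈ +1 mm, so the pack is against the end stop, having jumped forward earlier around x ≈ -4 mm. Top-view crop: pack under the hood, green band at (578,200). I'll unload the push, then tug gently to check that the catch holds.

```bash
python3 -m pendant '[{"travel":[0.048,0,-0.013],"rot":[0,0,0],"fingers":-1},{"travel":[0.048,0,-0.013],"rot":[0,0,0],"fingers":-1},{"travel":[0.048,0,-0.013],"rot":[0,0,0],"fingers":-1}]'
python3 -m pendant '[{"travel":[0.012,0,-0.003],"rot":[0,0,0],"fingers":-1},{"travel":[0.012,0,-0.003],"rot":[0,0,0],"fingers":-1}]'
python3 -m pendant '[{"travel":[0.012,0,-0.003],"rot":[0,0,0],"fingers":-1},{"travel":[0.012,0,-0.003],"rot":[0,0,0],"fingers":-1}]'
python3 - <<'E'
from h import *
s=env.get_state(); Rs=shoeR(SY); print('pack',((np.array(s['tcp_pos'])-SO)@Rs-[GX,GY,GZ]).round(4),'F shoe',(np.array(s['wrist_force'])@Rs).round(1),s['ft_torque'].round(2))
E
```

```text
clock: 15.4
tcp_pos: [0.5537, -0.0776, 0.0607]
orientation: [0.286, 0.582, 0.727, -0.226]
wrist_force: [-4.3, 13.0, 5.6]
finger_gap: 0.0489
grip_force: 96.6
clock: 15.6
tcp_pos: [0.5537, -0.0777, 0.0607]
orientation: [0.287, 0.583, 0.726, -0.227]
wrist_force: [-2.6, 8.2, 5.3]
finger_gap: 0.0485
grip_force: 95.9
clock: 15.8
tcp_pos: [0.5537, -0.0776, 0.0607]
orientation: [0.287, 0.583, 0.725, -0.228]
wrist_force: [-2.6, 2.0, 5.8]
finger_gap: 0.0487
grip_force: 95.5
pack [-0.0003  0.0022  0.0001] F shoe [ 0.5 -2.1  6.3] [ 0.27  0.13 -0.21]
```

```bash
python3 -m pendant '[{"travel":[0.012,0,-0.003],"rot":[0,0,0],"fingers":-1},{"travel":[0.012,0,-0.003],"rot":[0,0,0],"fingers":-1}]'
python3 -m pendant '[{"travel":[0.012,0,-0.003],"rot":[0,0,0],"fingers":-1},{"travel":[0.012,0,-0.003],"rot":[0,0,0],"fingers":-1}]'
python3 - <<'E'
from h import *
s=env.get_state(); Rs=shoeR(SY); print('pack',((np.array(s['tcp_pos'])-SO)@Rs-[GX,GY,GZ]).round(4),'F shoe',(np.array(s['wrist_force'])@Rs).round(1),s['ft_torque'].round(2))
E
```

```text
clock: 16.0
tcp_pos: [0.5537, -0.0768, 0.0603]
orientation: [0.288, 0.583, 0.725, -0.228]
wrist_force: [-1.7, -1.1, 6.5]
finger_gap: 0.0487
grip_force: 95.4
clock: 16.2
tcp_pos: [0.5535, -0.0758, 0.0599]
orientation: [0.288, 0.583, 0.724, -0.228]
wrist_force: [-1.0, -0.6, 6.0]
finger_gap: 0.0485
grip_force: 95.3
pack [-0.0022  0.0024  0.0002] F shoe [ 3.1 -1.1  5.1] [-0.32 -0.03 -0.15]
```

```bash
python3 -m pendant '[{"travel":[0.01,0,-0.0025],"rot":[0,0,0],"fingers":-1},{"travel":[0.01,0,-0.0025],"rot":[0,0,0],"fingers":-1}]'
python3 -m pendant '[{"travel":[0.01,0,-0.0025],"rot":[0,0,0],"fingers":-1},{"travel":[0.01,0,-0.0025],"rot":[0,0,0],"fingers":-1}]'
python3 - <<'E'
from h import *
s=env.get_state(); Rs=shoeR(SY); print('pack',((np.array(s['tcp_pos'])-SO)@Rs-[GX,GY,GZ]).round(4),'F shoe',(np.array(s['wrist_force'])@Rs).round(1),s['ft_torque'].round(2))
E
```

```text
clock: 16.4
tcp_pos: [0.5535, -0.0754, 0.0598]
orientation: [0.289, 0.583, 0.724, -0.229]
wrist_force: [-0.1, -3.9, 6.7]
finger_gap: 0.0487
grip_force: 95.2
clock: 16.6
tcp_pos: [0.5535, -0.075, 0.0596]
orientation: [0.289, 0.583, 0.723, -0.229]
wrist_force: [-0.5, -4.9, 6.3]
finger_gap: 0.0486
grip_force: 95.0
pack [-0.003   0.0026  0.0004] F shoe [ 7.1 -1.5  3.4] [-1.41 -0.17 -0.19]
```

Retained: the tug met rising resistance (7 N) about 4 mm below the stop. I'll ease forward to home, let go and back off along the tool axis.

```bash
python3 -m pendant '[{"travel":[-0.026,0,0.005],"rot":[0,0,0],"fingers":-1},{"travel":[-0.026,0,0.005],"rot":[0,0,0],"fingers":-1}]'
python3 - <<'E'
from h import *
s=env.get_state(); Rs=shoeR(SY); print('pack',((np.array(s['tcp_pos'])-SO)@Rs-[GX,GY,GZ]).round(4),'F shoe',(np.array(s['wrist_force'])@Rs).round(1),s['ft_torque'].round(2))
E
```

```text
clock: 16.8
tcp_pos: [0.5536, -0.0758, 0.0598]
orientation: [0.287, 0.583, 0.725, -0.228]
wrist_force: [0.8, -1.3, 4.1]
finger_gap: 0.0483
grip_force: 95.3
pack [-0.0022  0.0025  0.0001] F shoe [3.2 0.5 3. ] [ 0.01 -0.08  0.15]
```

```bash
python3 -m pendant '[{"travel":[-0.014,0,0.003],"rot":[0,0,0],"fingers":-1},{"travel":[-0.014,0,0.003],"rot":[0,0,0],"fingers":-1}]'
python3 -m pendant '[{"travel":[0,0,0],"rot":[0,0,0],"fingers":1},{"travel":[0,0,0],"rot":[0,0,0],"fingers":1},{"travel":[0,0,0],"rot":[0,0,0],"fingers":1},{"travel":[0,0,0],"rot":[0,0,0],"fingers":1},{"travel":[0,0,0],"rot":[0,0,0],"fingers":1}]'
python3 -m pendant '[{"travel":[0,0,-0.25],"rot":[0,0,0],"fingers":1},{"travel":[0,0,-0.5],"rot":[0,0,0],"fingers":1},{"travel":[0.1,0,-0.9],"rot":[0,0,0],"fingers":1},{"travel":[0.2,0,-0.9],"rot":[0,0,0],"fingers":1},{"travel":[0.2,0,-0.9],"rot":[0,0,0],"fingers":1}]'
python3 -m pendant '[{"travel":[0.4,0,-0.4],"rot":[0,0,0],"fingers":1},{"travel":[0.8,0,-0.8],"rot":[0,0,0],"fingers":1},{"travel":[0.8,0,-0.8],"rot":[0,0,0],"fingers":1},{"travel":[0.8,0,-0.8],"rot":[0,0,0],"fingers":1}]'
python3 - <<'E'
from h import *
ims=[]
for n in FR:
    im,d=env.read_camera(n); np.savez(f'{n}6.npz',im=im,d=d); b=im.astype(int); o,y=FR[n]
    vv,uu=np.mgrid[:400,:640]; p=onplane(n,np.c_[uu.ravel(),vv.ravel()],.042).reshape(400,640,3)
    m=(abs(p[...,0]+.03)<.045)&(abs(p[...,1])<.05)
    g=m&(b[...,1]>b[...,2]*1.3)&(b[...,1]>b[...,0]*1.3); w=p[g]; print(n,'green x',np.percentile(w[:,0],[2,50,98]).round(4),'y',np.percentile(w[:,1],[1,99]).round(4),g.sum())
    u,v=proj(n,SO+shoeR(SY)@np.array([-.02,0,.03])).astype(int); ims.append(cv2.resize(im[v-40:v+40,u-40:u+40],(400,400),interpolation=cv2.INTER_CUBIC))
cv2.imwrite('pics/final.png',np.hstack(ims))
E
```

```text
clock: 17.0
tcp_pos: [0.5536, -0.076, 0.0599]
orientation: [0.287, 0.583, 0.726, -0.227]
wrist_force: [-0.8, 4.3, 3.2]
finger_gap: 0.0485
grip_force: 95.7
clock: 17.5
tcp_pos: [0.5533, -0.0766, 0.0599]
orientation: [0.287, 0.583, 0.725, -0.228]
wrist_force: [-0.8, 0.9, 0.3]
finger_gap: 0.0856
grip_force: 0.0
clock: 18.0
tcp_pos: [0.5336, 0.014, 0.1223]
orientation: [0.287, 0.582, 0.726, -0.227]
wrist_force: [-0.9, -0.7, -0.7]
finger_gap: 0.0856
grip_force: 0.0
clock: 18.4
tcp_pos: [0.5037, 0.1475, 0.1261]
orientation: [0.287, 0.581, 0.727, -0.227]
wrist_force: [1.2, -0.6, -0.0]
finger_gap: 0.0856
grip_force: 0.0
scene green x [-0.0434 -0.034  -0.0253] y [-0.0238  0.0337] 117
top green x [-0.044  -0.0343 -0.025 ] y [-0.0247  0.0308] 140
```

View pics/final.png

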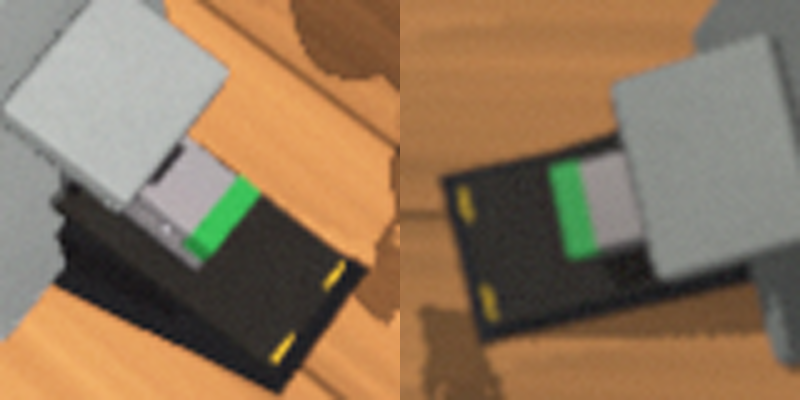

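Released. The pack sits on the rail under the hood, its green band between (550,160) and (595,260) in the top-view crop, spanning x ≈ -43…-25 mm. That puts the pack within about 1 mm of home, and the gripper is well clear. Handing in.

```bash
python3 -c "
from workcell import env
print(env.hand_in())"
```

```text
the job is handed in; nothing more can be done
None
```

I slid the green-banded pack up the rail to its end stop and left it about 1 mm from home. The catch appeared to click in and held against a 7 N tug, but I couldn't see it directly. The gripper is clear, nothing else was touched, and the job is handed in with no verdict returned.

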